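Key the filter cell into the laser power meter and hold it home

TASK

The filter cell in the bench laser power meter is standing loose on top of its locating pins. Swing the meter's hood well open by its handle, turn the cell's knurled collar on its mount until the hidden keyways drop over the pins, then push the cell fully home against the spring so that it sits on the flange. Finish with the gripper still on the collar, holding it pushed home against the spring (do not let go), so that a colleague can tighten the clamp screw; leave the hood open and leave the hex key, lens cap and spray can where they are.

Things in the scene. Friction and masses are not known exactly. Their poses are not given: they have to be found in the camera images.
- meter: Bench laser power meter, a low grey box 190 x 150 x 45 mm fixed on the desk. Its origin is on the desk, vertically under the axis of the filter mount; its x axis points from the front panel to the rear hinge, z up. The box reaches from 87 mm in front of the mount axis to 103 mm behind it.
- hood (a joint): Opening angle of the white sheet-metal hood (124 mm long, 116 mm wide, 68 mm high, amber window in its top) that covers the mount: 0 closed, 1.85 fully open (leaning back past upright). Stiff hinge: it stays where it is left; about 5 N at the handle moves it. It may start slightly ajar.
- hood_handle (a point): Middle of the hood's bar handle: a level round steel bar, 10 mm thick, straight for 60 mm, parallel to the hinge, on the hood's front face with 45 mm between the bar's middle and the face. It moves with the hood.
- hood_hinge (a point): Point on the hood's hinge axis, in the middle. The axis is level, parallel to the meter's y axis, 68 mm behind the mount axis and 48 mm above the desk.
- mount_seat (a point): Centre of the top of the mount's round flange (60 mm across), on the upright mount axis, 51 mm above the desk: the cell's underside sits here when fully home. A spigot 30 mm across stands 21 mm above the flange; three radial pins on it, 5 mm thick, 120 degrees apart, have their tops 11.5 mm above the flange. The pins' direction is unknown and differs from start to start.
- spring_ring (a joint): Travel (m) of the spring ring round the spigot, below the pins: 0 at rest, its top 5 mm above the flange; 0.005 pressed flush with the flange. Pressing it takes 4 N at first, 10 N when flush; let go, it lifts the cell again.
- filter_cell: Filter cell, loose, 0.1 to 0.2 kg, 37 mm high: a plain skirt 48 mm across (bore 32 mm) below, a dark knurled collar 52 mm across above (22 to 37 mm above the underside), glass in its top. Origin: centre of its underside, z up. It starts on the spigot, its underside resting on the pins, 11.5 mm above the flange.
- cell_collar (a point): Centre of the cell's knurled collar, 29 mm above its underside. Inside the skirt, hidden by its wall, are three keyways 8 mm wide, 120 degrees apart, at an unknown angle to the pins. Turned either way by under 120 degrees they meet the pins (to about 4 degrees either side); the cell can then sink 6.5 mm to the spring ring and be pushed 5 mm farther on to the flange.
- hex_key_3: Bystander: black hex key 32 x 89 x 5 mm lying on the desk to the left of the meter; origin at the centre of its underside.
- lens_cap: Bystander: black round lens cap 66 mm across, 12 mm high, lying on the desk to the right of the meter; origin at the centre of its underside.
- dust_can: Bystander: spray can 52 mm across, 178 mm high, standing on the desk to the left of the meter; origin at the centre of its underside.

How it is judged:
By the outcome, as a careful person would: the job done as asked, in the order asked, and still so for the second after the job is handed in, while the arm keeps its last pose, push and grip.
It also fails if it takes over 64 s, if anything falls off the work surface, if the arm or the gripper's body presses on something with over 40 N, if the wrist force passes 120 N, or if a joint passes its speed limit or range.

ROBOT

A 7-joint arm with a two-finger parallel gripper is mounted at the origin on a cart in front of the work surface, level with it; the furniture and walls round the work are solid. World frame = base frame: x ahead of the robot, y to its left, z up, the work surface at z = 0. Lengths are in m, angles in rad, forces in N, time in s.
With the tool pointing down it reaches from about 0.425 to 0.95 m from the base axis. Payload 4.7 kg.
Tool frame: the origin (TCP) lies at the very end of the fingers, on their centre line; the grasp point (between the pads) lies r.grip_point_offset behind it (r.grip_point_offset is the distance from the TCP to the grasp point, in m); z points along the fingers, y is the line along which they close (so a half turn about z gives the same grasp; the last joint's range is limited). The gripper opens to 87 mm and grips with 3 to 60 N. Pads are 19 mm wide; open, the fingers measure 117 mm over their backs; the gripper's body (75 mm by 190 mm) begins 51 mm behind the grasp point.
Start: joints at [-1.225, 0.469, -0.049, 1.532, 0.024, 1.141, -0.082], TCP at [0.247, 0.628, 0.19] pointing down, gripper open.
Joint ranges: [-2.59, 2.59], [-0.33, 1.99], [-1.39, 1.29], [0.1, 2.45], [-1.04, 4.18], [0.21, 1.99], [-2.66, 2.66]. Speed limits (rad/s): [2.57, 2.57, 3.14, 3.14, 3.14, 3.14, 3.14].

INTERFACE

Orientations are given as a rotation vector (axis times angle).
In Python, from bench import r gives the robot as it stands. Calls block until the motion is done:
- r.move_ptp(position, orientation): joint-space move of the TCP to a pose.
- r.servo_line(position, frame=None, vel=0.15): straight line of the TCP; frame=None keeps the orientation; vel is the mean speed in m/s.
- r.movej(angles): joint-space move.
- r.gripper_to(opening, squeeze=None): finger opening in m; squeeze is the grip in N (None keeps the last); returns when the fingers have stopped.
- r.wait(seconds).
- r.solve_ik(position, orientation): joint angles nearest the present ones, or None.
- r.sense(): the state.
- r.read_camera(name): name is "scene" or "top"; returns a dict with "color" (480x640x3 uint8, blue, green, red), "vfov" (degrees; the focal length in pixels is half the picture's height over the tangent of half this angle, whatever the lens; pixels are square), "cx", "cy" (the principal point, pixels), "position" and "orientation" of the camera in the world. Camera axes: x right, y up, looking along -z (the intrinsics and any distortion apply to the point x, -y, -z); pixel columns grow to the right and rows downward; lengths in m; the calibration is good to about 2 mm. A picture is of the moment at which its call begins. There is no depth.
A pose or a line that the arm cannot do raises r.MotionError and nothing moves.
- r.close_job(): hands the job in; it is judged then, once.
Trained networks look in the newest picture that a camera, given by its name, has taken for a name from the list of things; names that differ only in an ending like _2 or _b are one class to them, and where a whole thing is asked for, a point or a joint stands for the part that bears it (a point fixed in the world has none). Each returns a list of dicts, best first, with "confidence" (0 to 1); they miss things now and then, are a little off and sometimes report something else, mostly with a low value. They report only what shows in the picture. A call takes as long as a camera call.
- r.find_in(camera, name): "position" ([column, row] in pixels, amid what is visible of it).
- r.outline_of(camera, name): "pixels" (480x640 bool, what is visible of it) and "position" ([column, row] in pixels, amid what is visible of it).
The state is a dict: "t": time; "joints": joint angles; "qvel": joint speeds; "joint_efforts": joint torques, N m; "eef_pos": TCP position; "eef_rot": TCP orientation; "contact_force": force on the tool from outside, world axes, zero at the start; "wrist_torque": the same for the moment, N m; "width": finger opening in m; "grip_force": force on a finger pad.
Only numpy, scipy, OpenCV 4.12 (cv2) and the standard library are available. Lean on these libraries where they do the work, as an engineer would, in place of code of your own. Each camera call takes 0.05 s, during which the arm holds its last target. There are 200 camera calls.

## Working session

There is one attempt and no reset: what is moved stays moved. The work goes in short steps, each a Python script; the robot and the scene stay as the last script left them, time stands still between calls to the robot, and variables do not carry over. Pictures are saved under pics/ and viewed, at most 10 in all, crops included, and the job is handed in when it is done.

```bash
mkdir -p pics; ls; python3 - <<'E'
from bench import r
import cv2,numpy as np
s=r.sense(); print({k:np.round(v,3) for k,v in s.items()}, r.grip_point_offset)
for n in("scene","top"):
    c=r.read_camera(n); cv2.imwrite(f"pics/{n}0.png",c["color"]); print(n,{k:v for k,v in c.items() if k!="color"})
    for o in["meter","hood","hood_handle","filter_cell","cell_collar","mount_seat","hex_key_3","lens_cap","dust_can"]:
        print(o,[(np.round(d["position"]),round(d["confidence"],2)) for d in r.find_in(n,o)[:2]])
E
```

```text
pics
{'t': np.float64(0.0), 'joints': array([-1.225,  0.469, -0.049,  1.534,  0.024,  1.141, -0.082]), 'qvel': array([ 0.001, -0.001,  0.002,  0.001, -0.001,  0.   ,  0.   ]), 'joint_efforts': array([ 0.0000e+00, -5.0796e+01, -8.1000e-02, -2.3616e+01, -6.1000e-02,
        3.8000e-02,  0.0000e+00]), 'eef_pos': array([0.247, 0.628, 0.188]), 'eef_rot': array([-5.850e-01, -3.086e+00,  3.000e-03]), 'contact_force': array([-0.332, -0.021, -0.169]), 'wrist_torque': array([ 0.016, -0.017,  0.025]), 'grip_force': np.float64(0.0), 'width': np.float64(0.087)} 0.0187
scene {'vfov': 49.56380823643874, 'cx': 316.00353085985137, 'cy': 245.25411587389104, 'position': array([-0.02867703, -0.38280334,  0.80393938]), 'orientation': array([ 0.69206014, -0.40132937, -1.01990826])}
meter [(array([324., 252.]), 0.7)]
hood [(array([319., 236.]), 0.83)]
hood_handle [(array([321., 234.]), 0.88)]
filter_cell []
cell_collar [(array([319., 237.]), 0.35)]
mount_seat [(array([321., 253.]), 0.58)]
hex_key_3 [(array([158., 278.]), 0.6)]
lens_cap [(array([419., 377.]), 0.7)]
dust_can []
top {'vfov': 57.21776326349085, 'cx': 322.10145625725215, 'cy': 235.89388713601147, 'position': array([ 0.38822724, -0.03608677,  1.03994731]), 'orientation': array([ 0.15254774, -0.14173043, -1.5835    ])}
meter [(array([332., 225.]), 0.95)]
hood [(array([332., 222.]), 0.58)]
hood_handle [(array([328., 220.]), 0.77)]
filter_cell [(array([332., 222.]), 0.23)]
cell_collar []
mount_seat [(array([329., 230.]), 0.7)]
hex_key_3 []
lens_cap [(array([440., 293.]), 0.67)]
dust_can [(array([188., 210.]), 0.96)]
```

View pics/scene0.png

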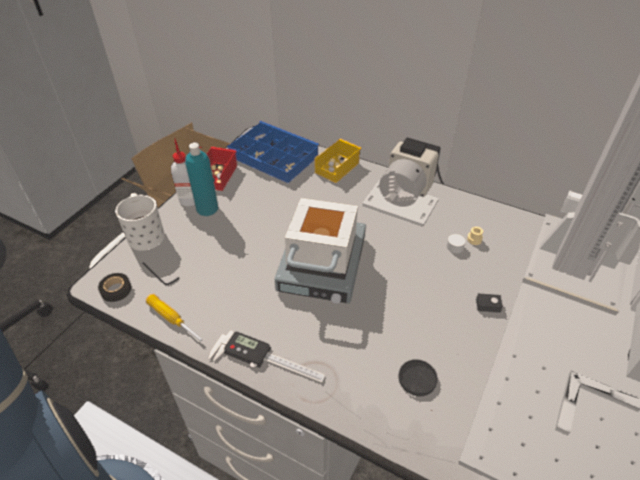

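View pics/top0.png

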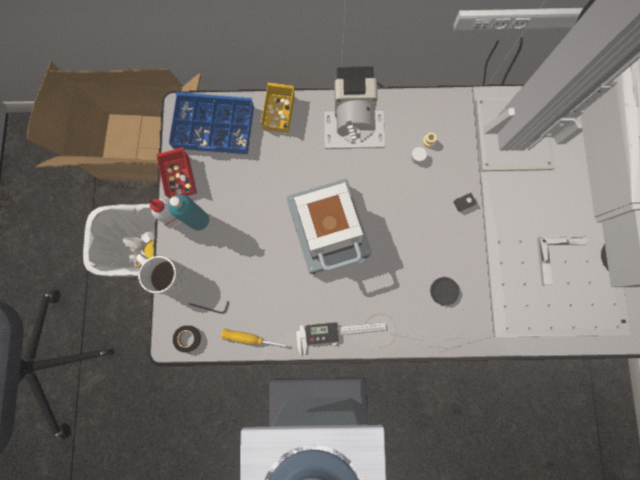

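The top view shows the meter at about (328,228) with its front at the lower right. The handle bar runs from (320,266) to (360,254). In the scene view the handle is at (313,262). I'll enlarge both to pick corners.

```bash
python3 - <<'E'
import cv2,numpy as np
a=cv2.imread("pics/top0.png")[165:285,275:385]; b=cv2.imread("pics/scene0.png")[190:310,265:375]
o=[]
for im,(x0,y0) in((a,(275,165)),(b,(265,190))):
    k=3.6; im=cv2.resize(im,None,fx=k,fy=k,interpolation=cv2.INTER_CUBIC)
    for i in range(0,120,20):
        cv2.putText(im,str(y0+i),(0,int(i*k)+4),0,.35,(0,0,255)); cv2.line(im,(0,int(i*k)),(395,int(i*k)),(0,0,255) if 0 else (200,0,200),1) if 0 else None
        cv2.line(im,(22,int(i*k)),(28,int(i*k)),(0,0,255),1)
    for i in range(0,110,20):
        cv2.putText(im,str(x0+i),(int(i*k)-8,428),0,.35,(0,0,255)); cv2.line(im,(int(i*k),412),(int(i*k),418),(0,0,255),1)
    o.append(im)
cv2.imwrite("pics/crop.png",np.hstack(o))
E
```

```text
(no output)
```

View pics/crop.png

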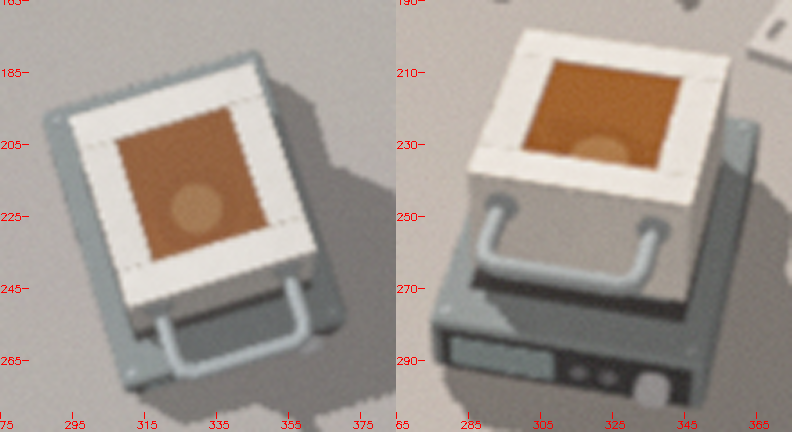

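Crop readings: the hood's top corners, the box's top corners and the handle bar are clear in both views, and the cell's glass shows through the window at top pixel (329,223). Next I'll fit the meter pose, hood angle and handle height jointly.

```bash
cat > h.py <<'E'
import numpy as np,json
from scipy.spatial.transform import Rotation as R
CAM={"top":(57.21776326349085,322.10145625725215,235.89388713601147,[0.38822724,-0.03608677,1.03994731],[0.15254774,-0.14173043,-1.5835]),
"scene":(49.56380823643874,316.00353085985137,245.25411587389104,[-0.02867703,-0.38280334,0.80393938],[0.69206014,-0.40132937,-1.01990826])}
def proj(n,P):
    v,cx,cy,p,o=CAM[n]; f=240/np.tan(np.radians(v/2))
    c=R.from_rotvec(o).inv().apply(np.atleast_2d(P)-p)
    return np.c_[cx+f*c[:,0]/-c[:,2],cy-f*c[:,1]/-c[:,2]]
def m2w(P,x,y,w): return R.from_euler("z",w).apply(np.atleast_2d(P))+[x,y,0]
def hood(P,a):  # P in meter frame closed; opening lifts the front (-x side) up, back over the hinge
    h=np.array([.068,0,.048]); return R.from_euler("y",a).apply(np.atleast_2d(P)-h)+h
E
cat > fit.py <<'E'
from h import *
from scipy.optimize import least_squares
T=lambda l,o:np.array(l)/3.6+o
top=T([(43,122),(125,386),(342,316),(258,52),(68,120),(258,62),(316,250),(128,306),(245,355),(197,208)],(275,165))
sc=T([(36,325),(302,372),(364,122),(128,30),(334,58),(294,205),(72,170),(166,273)],(265,190))
def model(q):
    x,y,w,a,H,zh=q; L=.068;F=-.056
    box=np.array([(.103,.075,.045),(-.087,.075,.045),(-.087,-.075,.045),(.103,-.075,.045)])
    ht=hood([(L,.058,H),(L,-.058,H),(F,-.058,H),(F,.058,H)],a); hh=hood([(F-.045,0,zh)],a)
    W=lambda *l:m2w(np.vstack(l),x,y,w)
    return proj("top",W(box,ht,hh,[(0,0,.0995)])),proj("scene",W(box[1:],ht,hh)),W(hh)[0]
def res(q):
    a,b,_=model(q); return np.r_[(a-top).ravel(),(b-sc).ravel(),(q[4]-.116)/.003]
for w in(0.3,-.3):
    s=least_squares(res,[.45,0,w,.05,.116,.08],loss="soft_l1",x_scale=[.1,.1,.1,.1,.01,.01])
    print(s.cost,np.round(s.x,4),model(s.x)[2].round(4))
    e=res(s.x)[:-1].reshape(-1,2).round(1); print(e.tolist())
E
python3 fit.py
```

```text
12.664740107379949 [ 0.5936 -0.0486  0.2838  0.0915  0.1147  0.0962] [ 0.5015 -0.0754  0.1115]
[[-1.0, -2.2], [-0.2, 1.8], [2.4, 1.8], [0.3, -1.1], [0.4, -0.4], [-1.6, 0.5], [0.4, 0.1], [0.1, 0.7], [0.4, 0.8], [0.1, 0.6], [-1.6, -1.0], [2.3, -1.2], [0.3, -1.0], [0.2, -0.1], [0.1, 0.1], [0.6, -0.4], [-0.1, -0.2], [-0.9, -0.1]]
12.664740107379037 [ 0.5936 -0.0486  0.2838  0.0915  0.1147  0.0962] [ 0.5015 -0.0754  0.1115]
[[-1.0, -2.2], [-0.2, 1.8], [2.4, 1.8], [0.3, -1.1], [0.4, -0.4], [-1.6, 0.5], [0.4, 0.1], [0.1, 0.7], [0.4, 0.8], [0.1, 0.6], [-1.6, -1.0], [2.3, -1.2], [0.3, -1.0], [0.2, -0.1], [0.1, 0.1], [0.6, -0.4], [-0.1, -0.2], [-0.9, -0.1]]
```

```bash
cat >> h.py <<'E'
X,Y,W=.5936,-.0486,.2838; A0=.0915; HB=np.array([-.101,0,.0962])
def down(ang):  # tool down, closing line (tool y) at world angle ang
    y=np.array([np.cos(ang),np.sin(ang),0]); z=np.array([0,0,-1.]); return R.from_matrix(np.c_[np.cross(y,z),y,z]).as_rotvec()
def bar(a): return m2w(hood(HB,a),X,Y,W)[0]
E
python3 - <<'E'
from bench import r
from h import *
g=r.grip_point_offset
p=r.sense()["eef_pos"]; r.servo_line([p[0],p[1],.32],vel=.25)
b=bar(A0); print(b)
c=[(q[6],o,q) for o in(down(W),down(W+np.pi)) if (q:=r.solve_ik([b[0],b[1],.22],o)) is not None]
for k in c: print(np.round(k[2],2))
o=min(c,key=lambda k:abs(k[0]))[1]
r.gripper_to(.036,10)
r.move_ptp([b[0],b[1],.3],o); 
r.servo_line([b[0],b[1],b[2]-g+.0],vel=.12)
s=r.sense(); print(s["t"],s["eef_pos"],s["contact_force"])
r.gripper_to(0,12); s=r.sense(); print(s["t"],s["width"],s["grip_force"],s["contact_force"],s["eef_pos"])
E
```

```text
[ 0.50154682 -0.07544943  0.1114403 ]
[-0.57  0.19  0.74  1.92 -0.14  1.09  0.51]
[-0.86  0.27  1.13  1.93 -0.27  1.11 -2.48]
7.2667 [ 0.50202416 -0.07548513  0.09328053] [ 0.42401654 -0.37106085  0.27680998]
8.15 0.0003670022852245706 0.0 [ 0.56369892 -0.79513088  0.29096896] [ 0.50154597 -0.07548853  0.09273579]
```

The fingers closed on nothing, so I'll look.

```bash
python3 - <<'E'
from bench import r
import cv2,numpy as np
a=r.read_camera("top")["color"][185:305,275:385]; b=r.read_camera("scene")["color"][200:320,255:365]
k=3.6
cv2.imwrite("pics/c2.png",np.hstack([cv2.resize(i,None,fx=k,fy=k,interpolation=cv2.INTER_CUBIC) for i in(a,b)]))
E
```

```text
(no output)
```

View pics/c2.png

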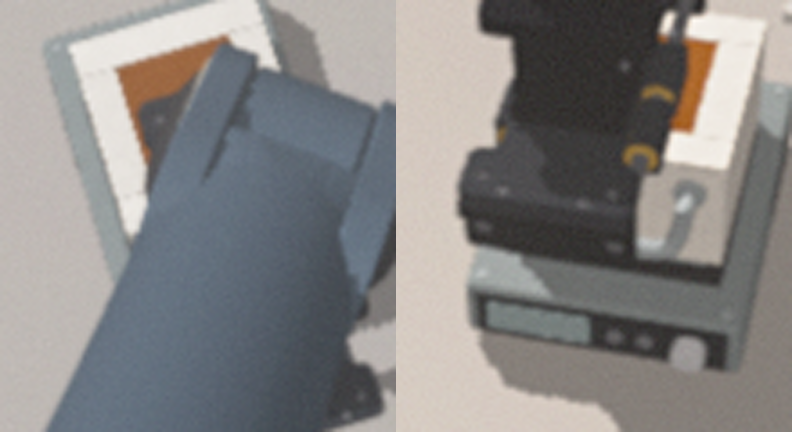

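```bash
python3 - <<'E'
from bench import r
from h import *
s=r.sense(); M=R.from_rotvec(s["eef_rot"]).as_matrix(); print(M.round(3), s["eef_pos"], s["width"])
b=bar(A0); 
f=lambda n,P,o:((proj(n,P)-o)*3.6).round(0).tolist()
P=[s["eef_pos"]+M@np.array([x,y,-.07]) for x,y in((.0375,.095),(.0375,-.095),(-.0375,.095),(-.0375,-.095))]
Q=[s["eef_pos"]+M@np.array([y,x,-.07]) for x,y in((.0375,.095),(.0375,-.095),(-.0375,.095),(-.0375,-.095))]
for o in(P,Q): print(f("scene",o,(255,200)),f("top",o,(275,185)))
e=m2w(hood([(-.101,.03,.0962),(-.101,-.03,.0962)],A0),X,Y,W); print(f("scene",e,(265,190)),f("top",e,(275,165)))
E
```

```text
[[-0.28  0.96  0.  ]
 [ 0.96  0.28 -0.  ]
 [-0.   -0.   -1.  ]] [ 0.50154696 -0.07545469  0.09273692] 0.0002643839761046
[[167.0, 22.0], [67.0, 304.0], [311.0, 43.0], [233.0, 332.0]] [[136.0, 135.0], [238.0, 460.0], [262.0, 97.0], [368.0, 419.0]]
[[27.0, 83.0], [408.0, 139.0], [-18.0, 191.0], [383.0, 255.0]] [[68.0, 261.0], [390.0, 162.0], [106.0, 390.0], [434.0, 288.0]]
[[104.0, 263.0], [222.0, 282.0]] [[198.0, 373.0], [295.0, 343.0]]
```

```bash
python3 - <<'E'
from bench import r
from h import *
p=r.sense()["eef_pos"].copy(); d=np.array([np.cos(W),np.sin(W),0])
for i in range(8):
    r.servo_line(p-[0,0,.004*(i+1)],vel=.05); s=r.sense(); print(s["eef_pos"][2].round(4),s["contact_force"].round(1))
    if s["contact_force"][2]>3: break
r.servo_line(p,vel=.1)
c=r.read_camera("scene")["color"]
import cv2; cv2.imwrite("pics/x.png",c)
print(r.sense()["t"])
for n in("hood_handle",):
    for d in r.outline_of("scene",n)[:1]: print(d["confidence"],d["position"],d["pixels"].sum())
E
```

```text
0.0884 [ 0.7 -0.9  1.1]
0.0844 [-0.2 -0.3  0.8]
0.0805 [-0.5 -0.4  0.2]
0.0765 [ 0.5 -0.3 -0.3]
0.0725 [ 0.   0.5 -0.9]
0.0685 [ 0.5  0.2 -0.4]
0.0677 [-9.4  2.8 30.4]
10.4833
0.95 [340.4, 244.5] 1772
```

```bash
python3 - <<'E'
from bench import r
from h import *
import cv2
def ray(n,px,z):
    v,cx,cy,p,o=CAM[n]; f=240/np.tan(np.radians(v/2)); d=R.from_rotvec(o).apply([(px[0]-cx)/f,-(px[1]-cy)/f,-1]); p=np.array(p); return (p+d*(z-p[2])/d[2]).round(4)
print("cap",ray("top",(445,291),.012),ray("scene",(418,376),.012))
print("base in top",proj("top",[[0,0,0],[0,0,.1]]))
p=r.sense()["eef_pos"].copy()
r.servo_line([p[0],p[1],.2],vel=.2); r.gripper_to(.036)
# turned so that the fingers show to the scene camera, off the front of the bar
q=r.sense()["joints"].copy(); q[6]-=1.2; r.movej(q)
s=r.sense(); print(s["t"],s["eef_pos"],proj("scene",s["eef_pos"]),proj("top",s["eef_pos"]))
M=R.from_rotvec(s["eef_rot"]).as_matrix()
c=r.read_camera("scene")["color"]
for y in(.018,-.018):
    u=proj("scene",s["eef_pos"]+M@[0,y,0])[0]; cv2.circle(c,(int(u[0]),int(u[1])),1,(0,0,255),-1)
for u in proj("scene",m2w(hood([(-.101,.03,.0962),(-.101,-.03,.0962)],A0),X,Y,W)): cv2.circle(c,(int(u[0]),int(u[1])),1,(0,255,0),-1)
cv2.imwrite("pics/s3.png",cv2.resize(c[140:320,220:440],None,fx=3.3,fy=3.3,interpolation=cv2.INTER_CUBIC))
E
```

```text
cap [ 0.4475 -0.3132  0.012 ] [ 0.4458 -0.3137  0.012 ]
base in top [[312.5249628  502.39962228]
 [310.98170686 523.54983844]]
13.2083 [ 0.50096151 -0.07523452  0.20003727] [[309.09830497 230.37134597]] [[345.16981475 259.076604  ]]
```

View pics/s3.png

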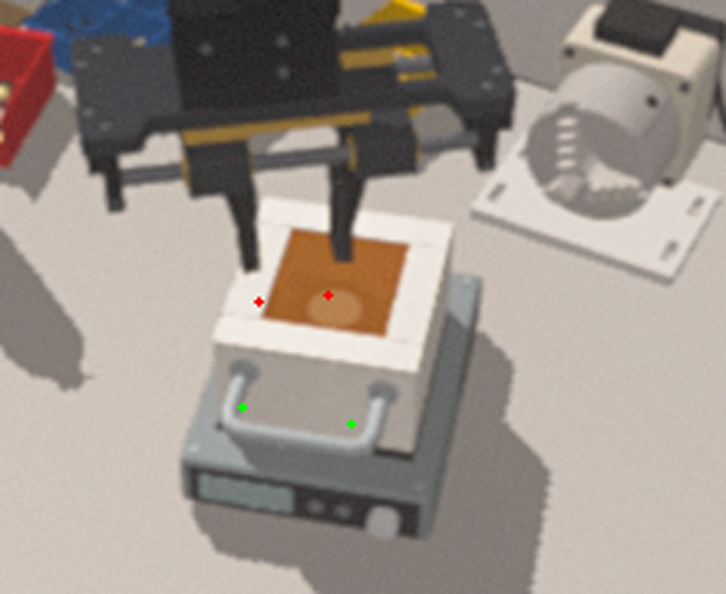

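The picture shows two things. My probe pushed the hood shut: its front corner went from (347,247) to (347,253). The fingertips also appear about 10 px above the projected TCP (red), although they line up horizontally. I'll settle the tip height by touching free desk with a force check.

```bash
python3 - <<'E'
from bench import r
from h import *
import cv2
r.servo_line([.56,-.25,.2],vel=.3)
r.servo_line([.56,-.25,.045],vel=.2)
z=.045
while z>.001:
    z-=.003; r.servo_line([.56,-.25,z],vel=.05); s=r.sense(); print(s["eef_pos"][2].round(4),s["contact_force"].round(1)[2],end="; ")
    if s["contact_force"][2]>3: break
s=r.sense(); M=R.from_rotvec(s["eef_rot"]).as_matrix(); o=[]
for n,(c0,r0) in(("scene",(300,200)),("top",(330,160))):
    c=r.read_camera(n)["color"]
    for y in(.018,-.018):
        u=proj(n,s["eef_pos"]+M@[0,y,0])[0]; print(u); cv2.circle(c,(int(u[0]),int(u[1])),1,(0,0,255),-1)
    o.append(cv2.resize(c[r0:r0+150,c0:c0+130],None,fx=3,fy=3,interpolation=cv2.INTER_CUBIC))
cv2.imwrite("pics/d.png",np.hstack(o)); print(s["t"],s["eef_pos"])
r.servo_line([.56,-.25,.06],vel=.2)
E
```

```text
0.0427 -0.6; 0.0389 -0.8; 0.0357 -0.4; 0.0327 -0.2; 0.0298 -0.2; 0.0267 0.5; 0.0238 0.6; 0.0208 -0.1; 0.0177 -0.4; 0.0148 0.4; 0.0118 -0.6; 0.0088 0.3; 0.0058 0.9; 0.0028 -0.0; -0.0002 -0.2; [416.23612627 316.02786349]
[397.73088763 318.52762412]
[419.63428926 239.95259773]
[408.19943893 249.20198425]
18.7 [ 5.59829654e-01 -2.49919092e-01 -2.26018867e-04]
```

View pics/d.png

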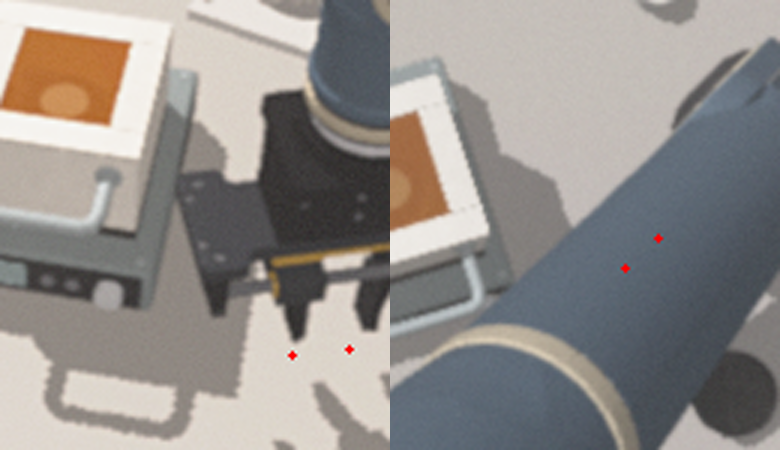

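```bash
python3 - <<'E'
from bench import r
from h import *
J=lambda P:np.c_[[ (proj("scene",P+e)-proj("scene",P))[0]/5 for e in np.eye(3)*.005]].T/1  # px per mm
A=J(np.array([.501,-.075,.2])); B=J(np.array([.56,-.25,0.]))
print(A.round(3),B.round(3)); print(np.linalg.lstsq(np.r_[A,B],np.array([.5,-10,4.5,-6]),rcond=None)[0])
r.servo_line([.56,-.25,.0],vel=.3); z=0
while z>-.04:
    z-=.004; r.servo_line([.56,-.25,z],vel=.08); s=r.sense(); print(s["eef_pos"].round(4),s["contact_force"].round(1)[2],end="; ")
    if s["contact_force"][2]>2.5: break
print(s["t"]); r.servo_line([.56,-.25,.03],vel=.3); r.gripper_to(.036)
E
```

```text
[[ 0.293 -0.527 -0.011]
 [-0.373 -0.2   -0.432]] [[ 0.197 -0.496  0.063]
 [-0.381 -0.205 -0.315]]
[-11.15568196  -8.32109796  37.14242153]
[ 0.5608 -0.2505 -0.0029] -0.8; [ 0.5601 -0.2499 -0.0078] -0.8; [ 0.5598 -0.2499 -0.0123] 0.0; [ 0.5598 -0.2499 -0.0163] 0.4; [ 0.5598 -0.2499 -0.0203] 0.7; [ 0.5598 -0.2499 -0.0243] -0.2; [ 0.5598 -0.2499 -0.0283] 0.0; [ 0.5599 -0.25   -0.0322] 0.7; [ 0.5602 -0.25   -0.0327] 24.8; 21.85
```

The desk contact came at sensed z = -0.0325, so the real tips sit 32.5 mm above the reported TCP. That also explains the earlier miss and the bar contact at 0.068. The hood is now shut, so I'll grip the bar with the corrected height and swing it open.

```bash
echo 'DZ=.0325' >> h.py; python3 - <<'E'
from bench import r
from h import *
g=r.grip_point_offset; off=np.array([0,0,-g-DZ]); o=down(W); b=bar(0)
for a in(0,.9,1.75): print(bar(a).round(3), r.solve_ik(bar(a)+off,o) is not None)
r.servo_line([.56,-.25,.13],vel=.35)
r.move_ptp(b+off+[0,0,.055],o); r.servo_line(b+off,vel=.15)
s=r.sense(); print(s["t"],s["contact_force"].round(1))
r.gripper_to(0,12); s=r.sense(); print(s["t"],s["width"],s["grip_force"],s["contact_force"].round(1))
if .006<s["width"]<.02:
    for a in np.linspace(0,1.76,13)[1:]:
        r.servo_line(bar(a)+off,vel=.2); s=r.sense(); print(round(a,2),s["width"].round(3),s["contact_force"].round(0),end="; ")
        if np.linalg.norm(s["contact_force"])>28 or s["width"]<.005: print("stop"); break
print(r.sense()["t"])
E
```

```text
[ 0.497 -0.077  0.096] True
[ 0.594 -0.048  0.21 ] True
[ 0.733 -0.008  0.206] True
24.1583 [0.2 0.5 0.2]
24.7417 0.00962199029374658 11.999557614326477 [ 4.9  1.7 -1.5]Traceback (most recent call last):
  File "<stdin>", line 11, in <module>
AttributeError: 'float' object has no attribute 'round'
```

```bash
python3 - <<'E'
from bench import r
from h import *
g=r.grip_point_offset; off=np.array([0,0,-g-DZ])
for a in np.linspace(0,1.76,13)[2:]:
    r.servo_line(bar(a)+off,vel=.2); s=r.sense(); print(round(a,2),round(float(s["width"]),4),s["contact_force"].round(0),end="; ")
    if np.linalg.norm(s["contact_force"])>28 or s["width"]<.005: print("stop"); break
print(r.sense()["t"])
E
```

```text
0.29 0.0096 [ 7.  1. -3.]; 0.44 0.0092 [ 3.  1. -1.]; 0.59 0.0092 [-4.  1.  5.]; 0.73 0.0093 [-5.  1. 11.]; 0.88 0.0094 [-3.  2. 12.]; 1.03 0.0099 [-1.  1. 11.]; 1.17 0.0091 [1. 1. 6.]; 1.32 0.0095 [2. 1. 4.]; 1.47 0.0092 [ 4. -0.  4.]; 1.61 0.0094 [ 4. -1.  2.]; 1.76 0.0094 [5. 0. 1.]; 28.0417
```

```bash
python3 - <<'E'
from bench import r
from h import *
import cv2
r.gripper_to(.04); p=r.sense()["eef_pos"].copy(); r.servo_line(p+[0,0,.07],vel=.3); print(r.sense()["t"])
c=r.read_camera("scene")["color"]
P=m2w([(0,0,.0995)],X,Y,W); u=proj("scene",P)[0]; print(u)
th=np.linspace(0,6.28,40); ring=lambda z,rad:proj("scene",m2w(np.c_[rad*np.cos(th),rad*np.sin(th),0*th+z],X,Y,W))
for n in("cell_collar","filter_cell"):
    for d in r.outline_of("scene",n)[:1]: print(n,d["confidence"],d["position"],d["pixels"].sum())
k=6;c0,r0=260,190
im=cv2.resize(c[r0:r0+90,c0:c0+120],None,fx=k,fy=k,interpolation=cv2.INTER_CUBIC)
for z,rad in((.0995,.026),(.0625,.024)):
    for q in ring(z,rad): cv2.circle(im,tuple(((q-(c0,r0)+.5)*k).astype(int)),1,(0,0,255),-1)
cv2.imwrite("pics/e.png",im)
E
```

```text
29.2417
[321.41698445 233.17333922]
cell_collar 0.76 [324.0, 239.4] 658
filter_cell 0.7 [321.2, 236.3] 672
```

View pics/e.png

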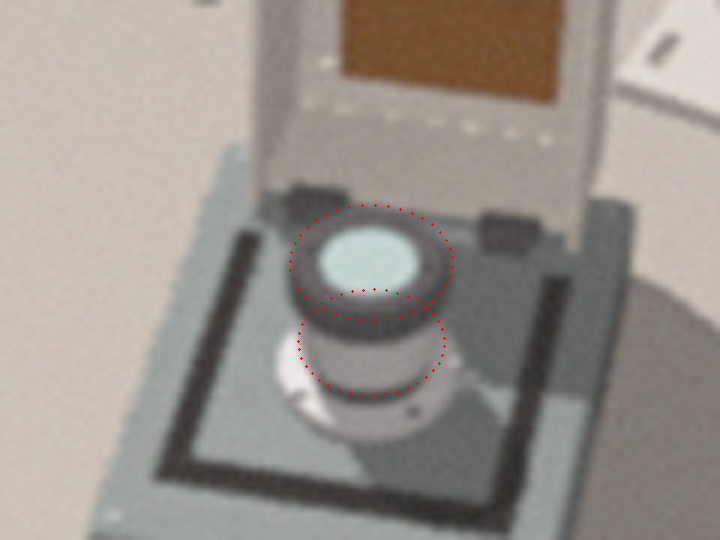

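The picture confirms the hood is wide open and that the predicted cell rings (collar about (322,233)) lie on the cell, so the mount pose is good to about 1 mm. Next: grip the collar, preload lightly, and turn it in 3° steps while watching for the drop.

```bash
cat > turn.py <<'E'
from bench import r
from h import *
import sys
HALF=np.radians(31)
def pos(zreal): return np.array([X,Y,zreal-DZ])
def pick(ang,zr):  # closing line angle, either half turn; smallest |j7|
    c=[(abs(q[6]),ang+k,q) for k in(0,np.pi,-np.pi) if (q:=r.solve_ik(pos(zr),down(ang+k))) is not None]
    return min(c,key=lambda k:k[0])[1]
def fz(): return float(r.sense()["contact_force"][2])
def sweep(a0,first):
    o=down(a0); zg=.0915-r.grip_point_offset
    r.gripper_to(.08)
    if first: r.move_ptp(pos(.17),o)
    else: r.move_ptp(pos(zg),o)
    if first: r.servo_line(pos(zg),vel=.2)
    r.gripper_to(0,40); s=r.sense(); print("grip",s["t"],s["width"],s["contact_force"].round(1),s["eef_pos"])
    f0=fz(); z=zg
    while fz()-f0<7 and z>zg-.004: z-=.0005; r.servo_line(pos(z),vel=.02)
    print("preload",z-zg,fz()-f0)
    q=np.array(r.solve_ik(pos(z),o)); qe=np.array(r.solve_ik(pos(z),down(a0+.2))); sg=np.sign(qe[6]-q[6])
    n=int(np.ceil(2*HALF/np.radians(3)))
    for i in range(1,n+1):
        a=2*HALF*i/n; qq=q.copy(); qq[6]+=sg*a; r.movej(qq); f=fz()-f0; s=r.sense()
        print(round(np.degrees(a)),round(f,1),np.round(s["wrist_torque"][2],2),end="; ")
        if f<3:
            r.servo_line(pos(z-.003),vel=.05); f2=fz()-f0; print("\nsink test",f2,r.sense()["t"])
            if f2<8: print("DROPPED"); np.save("state.npy",[a0+a,f0,z-.003]); return True
            r.movej(qq)
    print("end",r.sense()["t"],"pos",r.sense()["eef_pos"]); return False
E
python3 - <<'E'
from turn import *
c=W+np.pi/2
a0=pick(c,.1)-HALF
for k in(0,HALF,2*HALF): print(np.round(r.solve_ik(pos(.09),down(a0+k)),2))
sweep(a0,True)
E
```

```text
[-0.58  0.62  0.84  1.89 -0.59  0.9  -1.28]
[-0.51  0.58  0.72  1.88 -0.49  0.87 -0.83]
[-0.42  0.54  0.59  1.88 -0.4   0.84 -0.37]
grip 33.15 0.0508844054837889 [0.3 3.7 4.4] [ 0.59431427 -0.04737652  0.04081685]
preload -0.0015000000000000013 8.760631060598667
3 8.1 0.08; 6 7.4 0.16; 9 7.4 0.14; 12 8.4 0.1; 15 8.1 0.12; 18 8.4 0.13; 21 7.7 0.15; 24 7.3 0.1; 27 7.2 0.11; 30 6.5 0.07; 32 4.6 0.14; 35 3.3 0.18; 38 -0.8 0.15; 
sink test -6.471599265557565 37.4
DROPPED
```

```bash
python3 - <<'E'
from turn import *
a,f0,z=np.load("state.npy"); zg=.0915-r.grip_point_offset
r.gripper_to(0,60); print(f0,zg-z)
while zg-z<.017:
    z-=.001; r.servo_line(pos(z),vel=.04); s=r.sense(); f=s["contact_force"]
    print(round((zg-z)*1e3,1),round((zg-DZ-s["eef_pos"][2])*1e3,2),f.round(1),np.round(s["wrist_torque"][2],2),end="; ")
    if f[2]>22: break
print(s["t"],s["width"]); np.save("state.npy",[a,f0,z])
E
```

```text
4.401668190178269 0.004500000000000004
5.5 5.57 [2.8 5.  1.7] 0.33; 6.5 5.92 [0.4 4.4 6.3] 0.33; 7.5 6.67 [0.7 5.5 8.2] 0.31; 8.5 7.46 [0.8 5.4 9.3] 0.34; 9.5 8.3 [ 0.2  4.9 10.8] 0.35; 10.5 9.17 [-0.6  6.1 12.2] 0.37; 11.5 10.0 [-0.5  6.1 12.4] 0.35; 12.5 10.6 [-1.4  6.1 17.1] 0.36; 13.5 10.66 [-4.1  8.5 23.1] 0.37; 39.8667 0.050476917351065013
```

```bash
python3 - <<'E'
from turn import *
import cv2
r.wait(.7); s=r.sense(); print(s["contact_force"].round(1),s["eef_pos"],s["width"],s["grip_force"])
c=r.read_camera("scene")["color"]; cv2.imwrite("pics/f.png",cv2.resize(c[130:310,230:430],None,fx=3.3,fy=3.3,interpolation=cv2.INTER_CUBIC))
E
```

```text
[-4.5  6.5 23. ] [ 0.59476827 -0.04720696  0.02960531] 0.05025278012583679 59.941307343542576
```

View pics/f.png

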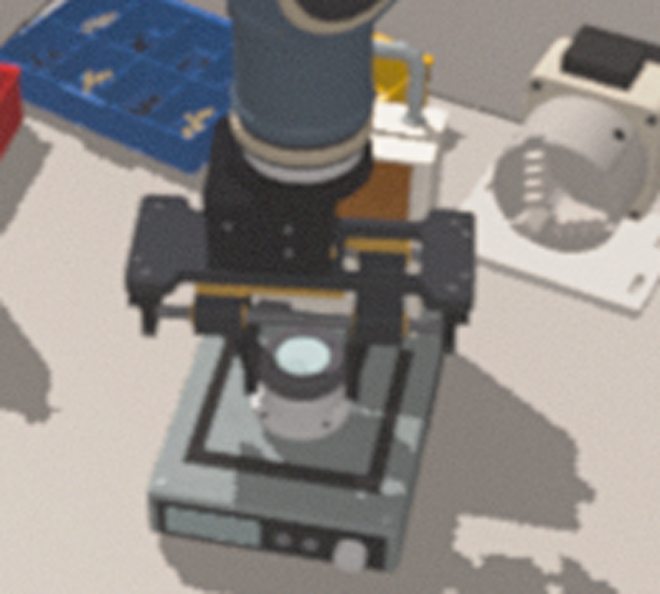

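The picture shows the hood upright behind the gripper. The collar is gripped at crop position (302,365), and the skirt sits on the flange with no gap, so I'm handing in.

```bash
python3 -c "
from bench import r
print(r.close_job())"
```

```text
the job is handed in; nothing more can be done
None
```

The job is handed in at about 41 s: the hood is open, and the filter cell is on its pins and pushed home on the flange, with the gripper still holding the collar down at about 23 N; an early missed grasp pushed the ajar hood shut (peak about 30 N) before I opened it.

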